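Part the stuck scoops and hang them on their pegs

ROBOT

A 6-joint arm with a two-finger parallel gripper is mounted at the origin on the work surface. World frame = base frame: x ahead of the robot, y to its left, z up, the work surface at z = 0. Lengths are in m, angles in rad, forces in N, time in s.
With the tool pointing down it reaches from about 0.25 to 0.725 m from the base axis. Payload 4 kg.
Tool frame: the origin (TCP) lies midway between the tips of the shut fingers; the grasp point (between the pads) lies 19 mm behind it; z points along the fingers, y is the line along which they close (so a half turn about z gives the same grasp; the last joint's range is limited). The gripper opens to 85 mm and grips with 20 to 120 N. Pads are 22 mm wide; open, the fingers measure 114 mm over their backs; the gripper's body (76 mm by 85 mm) begins 54 mm behind the grasp point. The pads swing forward as they close: fully open they stand 13 mm farther back than shut.
Start: joints at [1.278, 0.241, 0.005, 1.335, 0, 1.571], TCP at [0.144, 0.479, 0.231] pointing down, gripper open.
Joint ranges: [-2.72, 2.72], [-1.05, 1.87], [-1.09, 1.28], [-1.99, 2.15], [-1.42, 1.44], [-3.14, 3.14]. Speed limits (rad/s): [2.79, 2.79, 3.14, 3.14, 3.14, 3.14].

INTERFACE

Orientations are given as a unit quaternion [x, y, z, w].
In Python, from workcell import get_obs, camera, job_done, silhouettes gives the robot as it stands. The module is installed in compiled form; this text tells all that it offers.
- The arm moves only by the tool drive_tool, never from a script. Its argument "increments" is a list of rows, each a list of 3 entries, a list of its own where there are three numbers: the shift along the world's x, y, z in mm, then the turn, a rotation vector about the world's x, y, z in degrees, then the opening, from 0 (shut) to 1 (fully open). A call has 1 to 8 rows; each row shifts and turns the commanded pose from where the row before left it; what a row does not reach is not made up. A row lasts 1/12 s, in which the tool goes at most 41.7 mm and 7.16 degrees, less where a joint would pass 70% of its speed; a pose out of reach is approached as far as the arm can. A call is refused whole if a number of a shift passes 41.7 or a number of a turn 7.16, either way. A call with a gripper value outside its range is refused whole. The fingers move at their own pace and stop on an object; the grip force is fixed at half the most. Time passes only in rows, so rows that do not move let the fingers close. It gives the time, the measured TCP pose, the force, the opening and the grip force at its end, in the units of the state.
- get_obs(): the state, without advancing time (a new reading comes with each control period).
- camera(name): name is "scene" or "top" or "wrist"; returns a dict with "image" (480x640x3 uint8, red, green, blue), "K" (3x3 intrinsics, pixels), "view" (4x4, takes a point from world to camera coordinates). Camera axes: x right, y down, z forward; pixel columns grow to the right and rows downward; lengths in m; the calibration is good to about 2 mm. A picture is of the moment at which its call begins. There is no depth.
- job_done(): hands the job in; it is judged then, once.
Trained networks look in a picture, given as the dict that the camera call returned (one of the last four; its "shot" number tells which), for a name from the list of things; names that differ only in an ending like _2 or _b are one class to them, and where a whole thing is asked for, a point or a joint stands for the part that bears it (a point fixed in the world has none). Each returns a list of dicts, best first, with "conf" (0 to 1); they miss things now and then, are a little off and sometimes report something else, mostly with a low value. They report only what shows in the picture. A call takes as long as a camera call. They do not tell look-alikes from the thing itself.
- silhouettes(query, picture): "region" (480x640 bool, what is visible of it) and "bbox" ([left, top, right, bottom] in pixels, round what is visible of it).
The state is a dict: "clock": time; "joint_pos": joint angles; "joint_vel": joint speeds; "tau": joint torques, N m; "eef_pos": TCP position; "tool_rot": TCP orientation; "ft_force": force on the tool from outside, world axes, zero at the start; "ft_torque": the same for the moment, N m; "grip_width": finger opening in m; "grasp_force": force on a finger pad.
Only numpy, scipy, OpenCV 4.12 (cv2) and the standard library are available. Lean on these libraries where they do the work, as an engineer would, in place of code of your own. Each camera call takes 0.05 s, during which the arm holds its last target. There are 200 camera calls.

TASK

The small steel scoop is stuck inside the large one on the blue mat: draw it out with a pull and a twist and hang it by the eye of its handle on the thin peg. Then hang the large scoop by its eye on the thick peg. Leave both dangling free and at rest, and do not disturb the other things on the bench.

Things in the scene. Friction and masses are not known exactly. Their poses are not given: they have to be found in the camera images.
- small_scoop: Small scoop, 0.13 kg. Open cup 52 mm outside diameter, 46 tall, wall 2.5; flat handle 18 wide, 5 thick, top flush with the rim, along the scoop's +x, ending in an eye plate 27 mm across. Origin: centre of the cup's underside, z up along its axis. Starts upright in the large cup, origin 3 mm above the large one's; handle 0.8-1.4 rad counterclockwise of its, underside 10 mm above that rim.
- small_scoop_eye (a point): Centre of the 15 mm hole in the small scoop's eye plate (5 mm thick), at mid thickness: (115, 0, 43.5) mm in its frame. The hole's axis is the scoop's z.
- small_scoop_grip (a point): Point on the small scoop's bare handle to grip across its 18 mm width: (62, 0, 43.5) mm in its frame, at mid thickness.
- small_scoop_rim (a point): Centre of the small cup's mouth: (0, 0, 46) mm in its frame. Three spring tongues in the large cup hold the small cup by friction: a pull of about 1 to 2.5 N besides its weight frees it, less with a twist; it is clear of the large cup after a rise of about 35 mm.
- large_scoop: Large scoop, 0.41 kg, upright on the 3 mm blue mat. Open cup 72 mm outside diameter, 34 tall, wall and floor 3, three dark spring tongues inside; flat handle 18 wide, 5 thick, top flush with the rim, along the scoop's +x, ending in an eye plate 40 mm across. Origin: centre of the cup's underside, z up along its axis. Both handles start pointing more or less away from the robot or sideways.
- large_scoop_eye (a point): Centre of the 26 mm hole in the large scoop's eye plate (5 mm thick), at mid thickness: (130, 0, 31.5) mm in its frame. The hole's axis is the scoop's z.
- large_scoop_grip (a point): Point on the large scoop's bare handle to grip across its 18 mm width: (62, 0, 31.5) mm in its frame, at mid thickness.
- thin_hanger_peg: Thin straight aluminium peg, 8 mm diameter, on the front of a fixed slim post (22 mm wide, 215 tall, white foot 100 x 110 x 10). Origin: the peg's root, on the post's front face 195 mm above the bench. z runs out along the peg, 64 degrees above level, towards the robot's side (hanger turned up to 0.25 rad); tip at z = 60 mm. y: level, to the left seen from the robot; x: up and away from the robot.
- thick_hanger_peg: Thick straight aluminium peg, 16 mm diameter (it does not enter the small scoop's eye), on another fixed post of the same kind; the same frame and length, 60 mm. Which hanger stands left and which right changes.
- solder_spool: Bystander: grey spool of 54 mm diameter, 40 mm tall. Origin under its centre.
- dropper_a: Bystander: white dropper bottle of 36 mm diameter, 85 mm tall. Origin under its centre.
- dropper_b: Bystander: the same kind of bottle. Origin under its centre.
- flux_jar: Bystander: amber jar of 44 mm diameter, 40 mm tall, between the hangers. Origin under its centre.
- lens_cap: Bystander: black disc of 52 mm diameter, 12 mm thick. Origin under its centre.
- screw_tray: Bystander: black open tray, 70 x 100 x 25 mm. Origin under its centre.
- brush: Bystander: flat brush with a wooden handle, lying on the bench to the right. Origin under it.
Things that resemble listed ones, but are neither listed nor needed, are in the scene too. What is shaped like the part that bears thick_hanger_peg but orange or purple is not meant.

How it is judged:
On the way, in this order (a step that is already met when the one before it is completed fails the run):
1. the small scoop is drawn out of the large one (distance between small_scoop and large_scoop above 0.045 m), for 0.1 s.
2. the small scoop hangs by its eye on the thin peg, let go (x of small_scoop_eye in the frame of thin_hanger_peg between -0.009 and 0.009 m and y of small_scoop_eye in the frame of thin_hanger_peg between -0.009 and 0.009 m and z of small_scoop_eye in the frame of thin_hanger_peg between 0 and 0.055 m and angle between small_scoop's own x axis and vertical below 0.8 rad and contact force between small_scoop and the fingers below 0.1 N), for 0.3 s.
At the end, for the whole second after the job is handed in: Small scoop on the thin peg, large on the thick: hole centre 0 to 55 mm out along the peg and within 9 mm (thin) or 10 mm (thick) of its axis, handle hanging eye up within 0.8 rad of upright, slower than 30 mm/s, clear of the fingers; bystanders moved under 30 mm (all of step 2 and x of large_scoop_eye in the frame of thick_hanger_peg between -0.01 and 0.01 m and y of large_scoop_eye in the frame of thick_hanger_peg between -0.01 and 0.01 m and z of large_scoop_eye in the frame of thick_hanger_peg between 0 and 0.055 m and angle between large_scoop's own x axis and vertical below 0.8 rad and contact force between large_scoop and the fingers below 0.1 N and linear speed of each of small_scoop, large_scoop below 0.03 m/s); the robot touches nothing.
It fails at once if another thing on the bench was shifted by more than 30 mm (distance of any of solder_spool, dropper_a, dropper_b, flux_jar, lens_cap, screw_tray, brush from where it was at the start of the episode above 0.03 m).
It also fails if it takes over 67 s, if anything falls off the work surface, if the arm or the gripper's body presses on something with over 40 N, if the wrist force passes 120 N, or if a joint passes its speed limit or range.

## Working session

There is one attempt and no reset: what is moved stays moved. The work goes in short steps, Python scripts to look and compute and a tool call to move; the robot and the scene stay as the last step left them, time stands still between calls to the robot, and variables do not carry over. Pictures are saved under pics/ and viewed, at most 10 in all, crops included, and the job is handed in when it is done.

Besides the shell and the picture viewer there is one more tool, called by a JSON object that holds its "fn" and its "kwargs", one argument or row to a line. drive_tool: Moves the arm, as the interface text tells. Its arguments: {"type":"object","properties":{"increments":{"type":"array"}},"required":["increments"]}

```bash
mkdir -p pics; cat > h.py <<'E'
import numpy as np, cv2
from workcell import get_obs, camera, job_done, silhouettes
def save(im,n,crop=None,scale=1):
    if crop: im=im[crop[1]:crop[3],crop[0]:crop[2]]
    im=cv2.resize(im,None,fx=scale,fy=scale,interpolation=cv2.INTER_CUBIC)
    cv2.imwrite('pics/'+n,im[:,:,::-1])
def proj(c,P):
    P=np.atleast_2d(P); q=P@c['view'][:3,:3].T+c['view'][:3,3]; q=q@c['K'].T
    return q[:,:2]/q[:,2:]
def ray(c,uv):
    R=c['view'][:3,:3];t=c['view'][:3,3]
    d=R.T@np.linalg.solve(c['K'],[uv[0],uv[1],1.]); return -R.T@t, d/np.linalg.norm(d)
def onz(c,uv,z):
    o,d=ray(c,uv); return o+d*(z-o[2])/d[2]
def tri(*cu):
    A=np.zeros((3,3));b=np.zeros(3)
    for c,uv in cu:
        o,d=ray(c,uv);M=np.eye(3)-np.outer(d,d);A+=M;b+=M@o
    p=np.linalg.solve(A,b)
    return p,[np.round(proj(c,p)[0]-uv,1) for c,uv in cu]
E
python3 - <<'E'
from h import *
s=camera('scene');t=camera('top')
save(s['image'],'s0.png');save(t['image'],'t0.png')
import pickle;pickle.dump((s,t),open('c0.pkl','wb'))
for n,c in(('scene',s),('top',t)):
    print(n,np.round(ray(c,(320,240)),3).tolist())
    for q in['small_scoop','large_scoop','thin_hanger_peg','thick_hanger_peg','small_scoop_eye','large_scoop_eye']:
        print(q,[(round(d['conf'],2),d['bbox']) for d in silhouettes(q,c)][:4])
E
```

```text
scene [[1.388, 0.155, 1.157], [-0.581, -0.078, -0.81]]
small_scoop [(0.76, [306.3, 190.8, 345.0, 225.4])]
large_scoop [(0.69, [288.7, 193.6, 322.5, 238.8]), (0.43, [181.1, 192.2, 203.8, 216.1])]
thin_hanger_peg []
thick_hanger_peg [(0.55, [317.2, 270.2, 323.7, 288.8]), (0.49, [375.1, 218.4, 384.6, 240.2])]
small_scoop_eye [(0.73, [291.8, 195.1, 326.0, 236.9]), (0.58, [304.9, 190.2, 350.9, 222.8])]
large_scoop_eye [(0.62, [292.3, 194.1, 326.1, 241.1])]
top [[0.447, 0.07, 1.28], [0.165, -0.026, -0.986]]
small_scoop [(0.6, [296.0, 291.3, 342.5, 325.9])]
large_scoop [(0.86, [317.4, 267.0, 347.4, 329.5]), (0.39, [295.7, 292.0, 339.4, 324.7])]
thin_hanger_peg []
thick_hanger_peg [(0.47, [246.6, 213.4, 256.2, 223.8]), (0.43, [305.9, 159.6, 308.0, 164.9])]
small_scoop_eye [(0.55, [297.8, 291.3, 338.3, 327.7])]
large_scoop_eye [(0.9, [319.2, 264.6, 348.4, 330.3])]
```

View pics/s0.png

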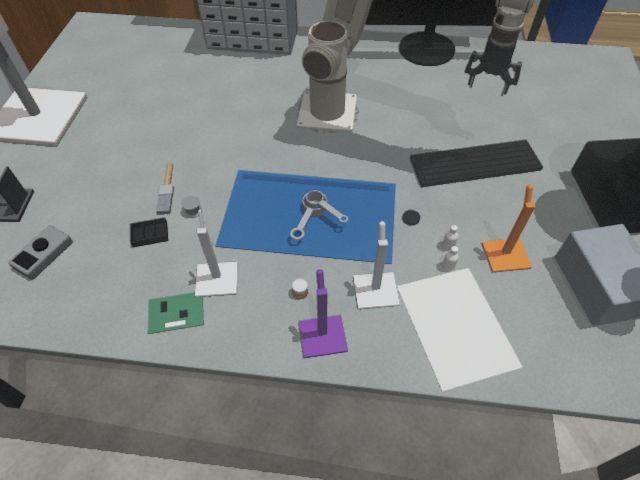

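View pics/t0.png

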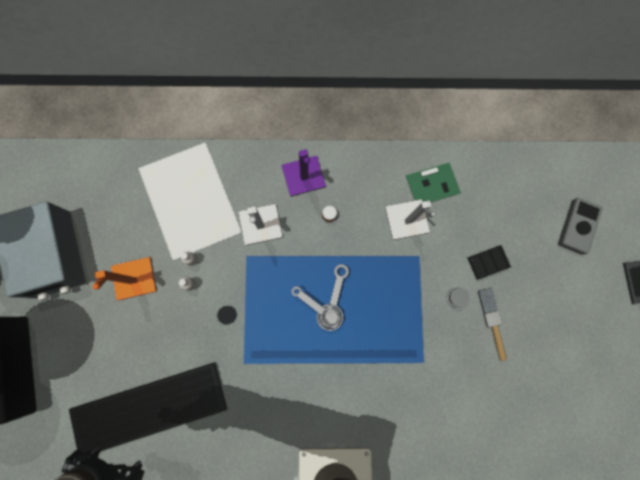

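The scene picture shows the scoops at (315,200) and the white hangers at (215,260) and (380,275). In the top picture the scoops are at (330,315), with the large handle going up to (341,270) and the small one to (297,291). The white hangers there are at (260,220) and (410,215). I'll zoom in on the pegs next.

```bash
python3 - <<'E'
from h import *
import pickle;s,t=pickle.load(open('c0.pkl','rb'))
def cr(c,x,y,w=66,h=50):return cv2.resize(c['image'][y:y+h,x:x+w],(396,300),interpolation=cv2.INTER_CUBIC)
a=np.hstack([cr(s,180,205,132,100),cr(s,345,215,132,100)]);b=np.hstack([cr(t,375,185),cr(t,232,195)])
save(np.vstack([a,b]),'pegs.png')
for uv,z in(((330,317),.05),((341,270),.035),((297,291),.05),((262,225),.01),((409,220),.01)):print(onz(t,uv,z).round(3))
E
```

```text
[0.442 0.012 0.05 ]
[ 0.571 -0.021  0.035]
[0.512 0.101 0.05 ]
[0.704 0.204 0.01 ]
[ 0.719 -0.223  0.01 ]
```

View pics/pegs.png

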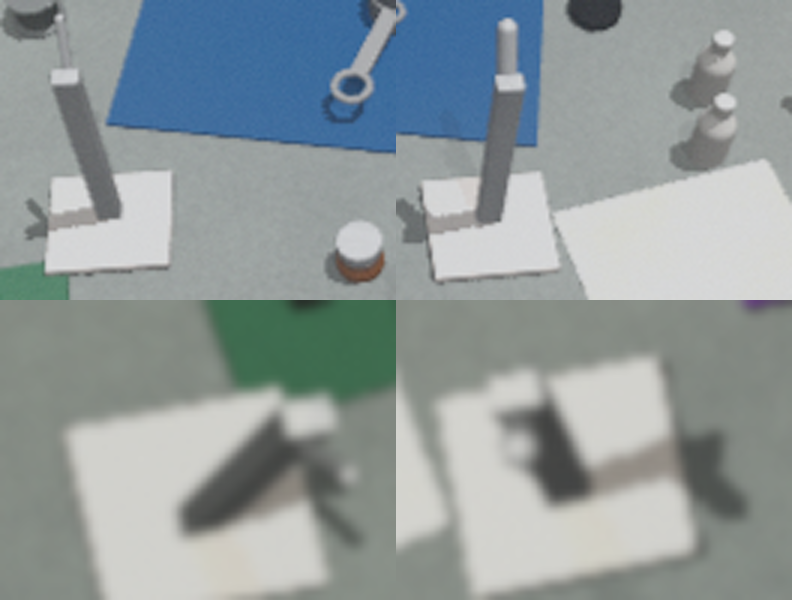

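The thin peg is on the robot's right (tip at scene (200,211), top (433,214)). The thick peg is on the left (tip at scene (382,222), top (253,219)).

```bash
python3 - <<'E'
from h import *
from scipy.spatial.transform import Rotation as R
import pickle;s,t=pickle.load(open('c0.pkl','rb'))
for n,a,b in(('thin tip',(432.8,214.2),(200,211)),('thin posttop',(426.7,204.2),(201.3,230)),('thick tip',(252.7,218.8),(382,222.3)),('thick posttop',(252.2,210),(382.3,242.3)),('eyeL',(341,270.5),(297,233.5)),('eyeS',(297,291.5),(344,218.5))):
    print(n,tri((t,np.array(a)),(s,np.array(b))))
o=get_obs();print(o)
w=camera('wrist');Rt=R.from_quat(o['tool_rot']).as_matrix();print(Rt.round(2))
c,d=ray(w,(320,240));print('cam in tool',Rt.T@(c-o['eef_pos']),Rt.T@d,w['K'][0,0], (w['view'][:3,:3]@Rt).round(2))
E
```

```text
thin tip (array([ 0.68247273, -0.22528753,  0.24539027]), [array([-0.3,  0.1]), array([-0.3, -0.1])])
thin posttop (array([ 0.71470907, -0.22006981,  0.21430755]), [array([-0.4,  0.1]), array([-0.4, -0.1])])
thick tip (array([0.67001184, 0.20191249, 0.25033425]), [array([-0.4,  0. ]), array([-0.4,  0. ])])
thick posttop (array([0.69988435, 0.20787101, 0.21370403]), [array([-0.2,  0. ]), array([-0.3,  0. ])])
eyeL (array([ 0.56897719, -0.02020847,  0.03738047]), [array([-0.1,  0. ]), array([-0.1, -0. ])])
eyeS (array([0.51038653, 0.10377991, 0.04988141]), [array([-0.8,  0.1]), array([-0.8, -0. ])])
{'clock': 0.7, 'joint_pos': array([1.27801458e+00, 2.40545964e-01, 5.01558654e-03, 1.33518402e+00,
       1.09538888e-05, 1.57081529e+00]), 'joint_vel': array([ 0.00062605, -0.00093016,  0.00116473, -0.00128158, -0.00195355,
        0.00237314]), 'tau': array([ 6.71849975e-04, -3.72077680e+01,  2.52641612e+01,  1.00069479e-03,
       -9.85352813e-06, -1.04435948e-06]), 'eef_pos': array([0.14430923, 0.47873679, 0.23133944]), 'tool_rot': array([1.45877949e-01, 9.89302594e-01, 4.13242057e-05, 5.56522356e-07]), 'ft_force': array([-0.75791136, -0.55876931,  0.59391482]), 'ft_torque': array([-0.02061925, -0.00177583,  0.07413761]), 'grasp_force': 0.0, 'grip_width': 0.08579660085142655}
[[-0.96  0.29  0.  ]
 [ 0.29  0.96  0.  ]
 [ 0.    0.   -1.  ]]
cam in tool [ 7.44739235e-02 -9.24808333e-05 -1.43687453e-01] [-0.29533848 -0.01167524  0.95532135] 345.38645481173006 [[-0.    1.    0.  ]
 [-0.96  0.   -0.29]
 [-0.29 -0.    0.96]]
```

{"fn": "drive_tool", "kwargs": {
  "increments": [
    [[21,-26,0],[0,0,-6.9],0.6],
    [[21,-26,0],[0,0,-6.9],0.6],
    [[21,-26,0],[0,0,-6.9],0.6],
    [[21,-26,0],[0,0,-6.9],0.6],
    [[21,-26,0],[0,0,-6.9],0.6],
    [[21,-26,0],[0,0,-6.9],0.6],
    [[21,-26,0],[0,0,-6.9],0.6],
    [[21,-26,0],[0,0,-6.9],0.6]
  ]
}}

```text
clock: 1.42
eef_pos: [0.313, 0.2694, 0.2316]
tool_rot: [0.59, 0.807, 0.0, 0.0]
ft_force: [-0.6, 0.4, -0.3]
grip_width: 0.0512
grasp_force: 0.0
```

{"fn": "drive_tool", "kwargs": {
  "increments": [
    [[21,-26,0],[0,0,-6.9],0.6],
    [[21,-26,0],[0,0,-6.9],0.6],
    [[21,-26,0],[0,0,-6.9],0.6],
    [[21,-26,0],[0,0,-6.9],0.6],
    [[21,-26,0],[0,0,-6.9],0.6],
    [[21,-26,0],[0,0,-6.9],0.6],
    [[21,-26,0],[0,0,-6.9],0.6],
    [[21,-26,0],[0,0,-6.9],0.6]
  ]
}}

```text
clock: 2.08
eef_pos: [0.4812, 0.0612, 0.2315]
tool_rot: [0.897, 0.442, 0.0, 0.0]
ft_force: [0.3, 0.6, -0.2]
grip_width: 0.051
grasp_force: 0.0
```

```bash
cat >> h.py <<'E'
from scipy.spatial.transform import Rotation as R
def st():
    o=get_obs();M=R.from_quat(o['tool_rot']).as_matrix()
    print('t',round(o['clock'],2),'tcp',(o['eef_pos']*1000).round(1),'x',M[:,0].round(3),'y',M[:,1].round(3),'z',M[:,2].round(3),'j',o['joint_pos'].round(2),'F',o['ft_force'].round(1),'w',round(o['grip_width']*1000,1),'g',round(o['grasp_force'],1)); return o,M
E
python3 - <<'E'
from h import *
import pickle
st();w=camera('wrist');save(w['image'],'w1.png');pickle.dump(w,open('w1.pkl','wb'))
print(proj(w,[[.442,.012,.05],[.511,.104,.0495],[.569,-.02,.0345]]))
E
```

```text
t 2.08 tcp [481.2  61.2 231.5] x [0.609 0.793 0.   ] y [ 0.793 -0.609  0.   ] z [ 0.  0. -1.] j [ 0.13  0.21 -0.03  1.33  0.    2.35] F [ 0.3  0.6 -0.2] w 51.0 g 0.0
[[322.57221715 274.49330353]
 [320.97322924 158.57003431]
 [440.90275234 221.04837918]]
```

View pics/w1.png

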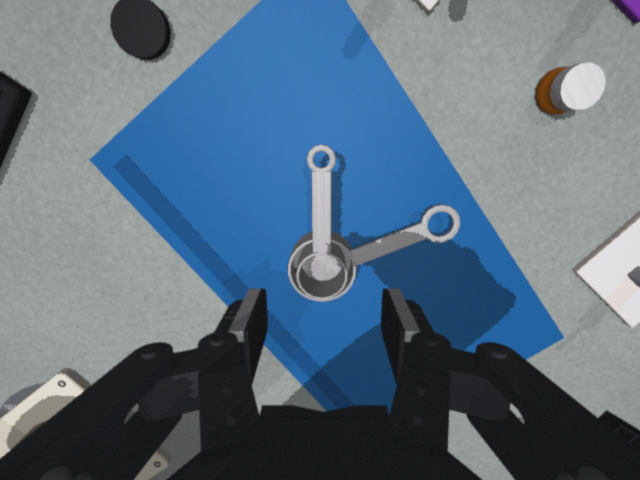

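The wrist view shows the small eye at (321,158), its handle vertical along column 321, and the cup at (322,268). The large eye is at (440,222). The gripper is nearly aligned, so I'll go down and grip.

{"fn": "drive_tool", "kwargs": {
  "increments": [
    [[-2.5,1,-37],[0,0,0],0.6],
    [[0,0,-37],[0,0,0],0.6],
    [[0,0,-37],[0,0,0],0.6],
    [[0,0,-37],[0,0,0],0.6],
    [[0,0,-30],[0,0,0],0.6],
    [[0,0,-16],[0,0,0],0.6],
    [[0,0,-9],[0,0,0],0.6],
    [[0,0,0],[0,0,0],0.2]
  ]
}}

```text
clock: 2.8
eef_pos: [0.4762, 0.0636, 0.0265]
tool_rot: [0.896, 0.445, -0.002, -0.001]
ft_force: [-0.5, -0.2, 0.5]
grip_width: 0.0405
grasp_force: 0.0
```

{"fn": "drive_tool", "kwargs": {
  "increments": [
    [[0,0,0],[0,0,0],0],
    [[0,0,0],[0,0,0],0],
    [[0,0,0],[0,0,0],0],
    [[0,0,0],[0,0,0],0]
  ]
}}

```text
clock: 3.13
eef_pos: [0.4793, 0.064, 0.0298]
tool_rot: [0.896, 0.445, 0.002, 0.001]
ft_force: [-0.3, 0.6, 0.8]
grip_width: 0.0165
grasp_force: 58.6
```

{"fn": "drive_tool", "kwargs": {
  "increments": [
    [[-2.8,1.7,2],[0,0,3],0],
    [[-2.8,1.7,4],[0,0,3],0],
    [[-2.8,1.7,4],[0,0,3],0],
    [[-2.8,1.7,4],[0,0,3],0],
    [[2.8,-1.7,4],[0,0,-3],0],
    [[2.8,-1.7,4],[0,0,-3],0],
    [[2.8,-1.7,5],[0,0,-3],0],
    [[2.8,-1.7,5],[0,0,-3],0]
  ]
}}

```text
clock: 3.8
eef_pos: [0.4783, 0.0639, 0.061]
tool_rot: [0.896, 0.444, 0.001, 0.0]
ft_force: [0.9, -1.2, -2.9]
grip_width: 0.0163
grasp_force: 58.8
```

```bash
python3 - <<'E'
from h import *
st();w=camera('wrist');t=camera('top')
a=cv2.resize(w['image'],(533,400));b=cv2.resize(t['image'][255:345,280:370],(260,260));f=np.zeros((400,793,3),np.uint8);f[:,:533]=a;f[:260,533:]=b
save(f,'w2.png')
E
```

```text
t 3.8 tcp [478.3  63.9  61. ] x [0.606 0.795 0.001] y [ 0.795 -0.606  0.001] z [ 0.001  0.001 -1.   ] j [ 0.13  0.35 -0.32  0.9   0.    2.35] F [ 0.9 -1.2 -2.9] w 16.3 g 58.8
```

View pics/w2.png

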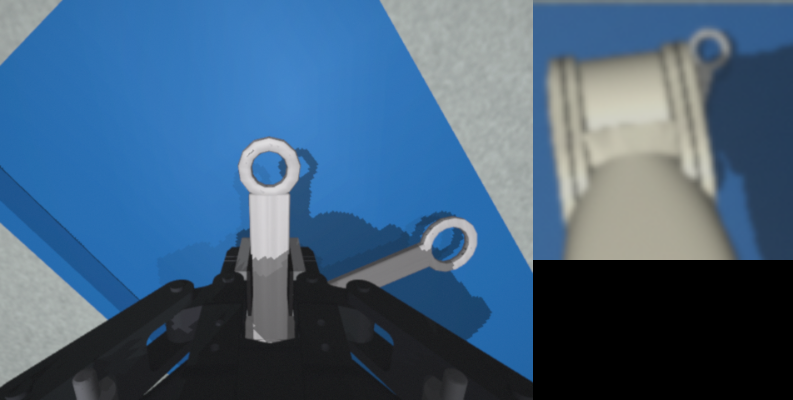

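The small handle is held with the eye in view and the large scoop stays on the mat, now lower. I'll keep drawing the small scoop out, then carry it to the thin peg.

{"fn": "drive_tool", "kwargs": {
  "increments": [
    [[0,0,5],[0,0,0],0],
    [[0,0,8],[0,0,0],0],
    [[0,0,12],[0,0,0],0],
    [[0,0,20],[0,0,0],0],
    [[0,0,30],[0,0,-6.9],0],
    [[0,0,30],[0,0,-6.9],0],
    [[0,0,30],[0,0,-6.9],0],
    [[0,0,15],[0,0,-6.9],0]
  ]
}}

```text
clock: 4.57
eef_pos: [0.479, 0.064, 0.2148]
tool_rot: [0.976, 0.216, 0.003, 0.0]
ft_force: [0.1, 0.8, -0.3]
grip_width: 0.0165
grasp_force: 58.8
```

{"fn": "drive_tool", "kwargs": {
  "increments": [
    [[18,-37.6,5.3],[0,0,-6.7],0],
    [[18,-37.6,5.3],[0,0,-6.7],0],
    [[18,-37.6,5.3],[0.88,-4.24,0],0],
    [[18,-37.6,5.3],[0.88,-4.24,0],0],
    [[18,-37.6,5.3],[0.88,-4.24,0],0],
    [[18,-37.6,5.3],[0.88,-4.24,0],0],
    [[18,-37.6,5.3],[0.88,-4.24,0],0],
    [[18,-37.6,5.3],[0.88,-4.24,0],0]
  ]
}}

```text
clock: 5.23
eef_pos: [0.6206, -0.2362, 0.2539]
tool_rot: [0.969, 0.101, 0.226, -0.022]
ft_force: [0.6, 0.4, -1.4]
grip_width: 0.0162
grasp_force: 58.9
```

{"fn": "drive_tool", "kwargs": {
  "increments": [
    [[0,0,0],[0,0,0],0],
    [[0,0,0],[0,0,0],0]
  ]
}}

```text
clock: 5.4
eef_pos: [0.6192, -0.237, 0.2519]
tool_rot: [0.97, 0.098, 0.223, -0.023]
ft_force: [0.1, 0.1, -1.6]
grip_width: 0.0165
grasp_force: 59.1
```

```bash
python3 - <<'E'
from h import *
import pickle
o,M=st();w=camera('wrist');save(w['image'],'w3.png');pickle.dump((w,o),open('w3.pkl','wb'))
T=np.array([.682,-.225,.2475]);p=np.array([-.429,-.089,.899])
print(proj(w,[T,T-.06*p,o['eef_pos']+M@[.051,0,-.019]]))
E
```

```text
t 5.4 tcp [ 619.2 -237.   251.9] x [0.881 0.181 0.437] y [ 0.201 -0.98   0.   ] z [ 0.428  0.088 -0.9  ] j [-0.49  0.29  0.03  0.95  0.28  2.5 ] F [ 0.1  0.1 -1.6] w 16.5 g 59.1
[[325.23982841 173.43819537]
 [324.72334725 163.37214246]
 [323.5448576  201.46834736]]
```

View pics/w3.png

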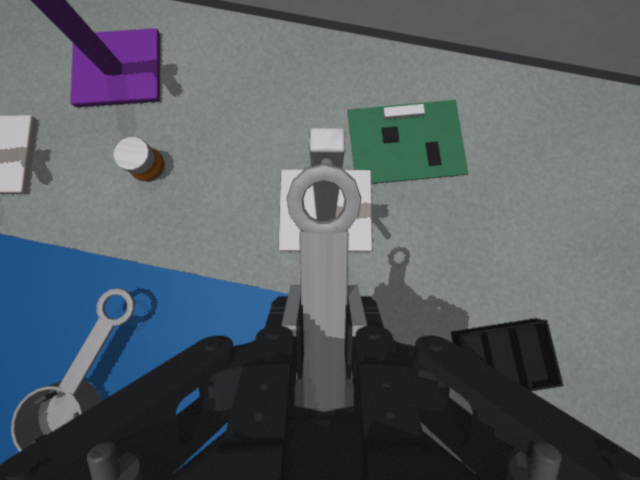

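The eye ring is centred at (323.5,201), and the post top at (326,140) lines up with it. The peg hides just behind the ring's upper edge. I'll come closer and look through the hole.

{"fn": "drive_tool", "kwargs": {
  "increments": [
    [[7,1,-11],[0,0,0],0],
    [[7,1,-11],[0,0,0],0],
    [[6,1,-10.5],[0,0,0],0],
    [[0,0,0],[0,0,0],0],
    [[0,0,0],[0,0,0],0]
  ]
}}

```text
clock: 5.87
eef_pos: [0.6403, -0.2295, 0.2173]
tool_rot: [0.97, 0.101, 0.222, -0.024]
ft_force: [-0.4, -0.2, -0.9]
grip_width: 0.0164
grasp_force: 59.1
```

```bash
python3 - <<'E'
from h import *
import pickle
o,M=st();w=camera('wrist');s=camera('scene');pickle.dump((w,s,o),open('w4.pkl','wb'))
a=cv2.resize(w['image'][120:270,224:424],(533,400),interpolation=cv2.INTER_CUBIC);b=cv2.resize(s['image'][180:260,165:217],(260,400),interpolation=cv2.INTER_CUBIC)
save(np.hstack([a,b]),'w4.png')
T=np.array([.682,-.225,.2475]);p=np.array([-.429,-.089,.899])
print(proj(w,[T,T-.06*p,o['eef_pos']+M@[.051,0,-.019]]))
E
```

```text
t 5.87 tcp [ 640.3 -229.5  217.3] x [0.881 0.186 0.435] y [ 0.207 -0.978 -0.002] z [ 0.425  0.092 -0.9  ] j [-0.47  0.34  0.01  0.88  0.28  2.52] F [-0.4 -0.2 -0.9] w 16.4 g 59.1
[[334.11990487 197.44135418]
 [331.35047046 178.08574179]
 [323.46219083 201.41648865]]
```

View pics/w4.png

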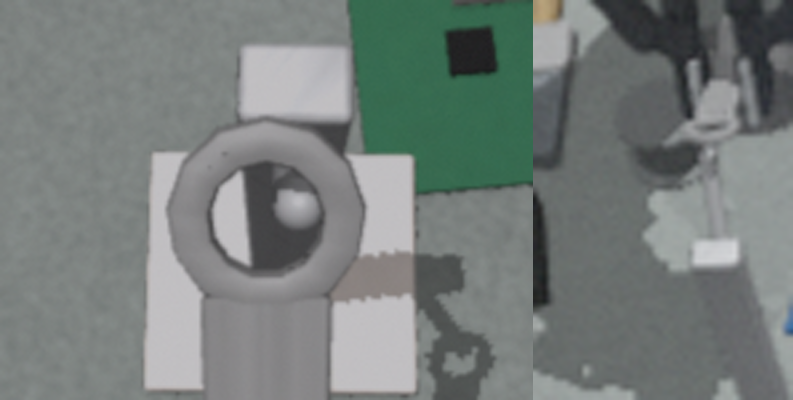

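The peg tip shows at about (335,198) and the hole centre at (324,201), so I need about 4.5 mm to the side.

{"fn": "drive_tool", "kwargs": {
  "increments": [
    [[0.3,-2.3,0],[0,0,0],0],
    [[0.3,-2.3,0],[0,0,0],0],
    [[0,0,0],[0,0,0],0],
    [[0,0,0],[0,0,0],0]
  ]
}}

```text
clock: 6.3
eef_pos: [0.6413, -0.2367, 0.2204]
tool_rot: [0.969, 0.1, 0.224, -0.022]
ft_force: [0.0, -0.1, -1.5]
grip_width: 0.0162
grasp_force: 59.1
```

```bash
cat >> h.py <<'E'
def off(T,p,ex,o,M):
    e=o['eef_pos']+M@[ex,0,-.019]; d=e-T; a=d@p; print('eye along from tip mm',round(a*1000,1),'perp',((d-a*p)*1000).round(1))
E
python3 - <<'E'
from h import *
T=np.array([.682,-.225,.2475]);p=np.array([-.429,-.089,.899])
for i in range(3):
    o,M=st();off(T,p,.051,o,M);w=camera('wrist')
print(proj(w,[T,o['eef_pos']+M@[.051,0,-.019]]))
g=cv2.cvtColor(w['image'],cv2.COLOR_RGB2GRAY)[180:225,300:350];print(g[::3,::2])
E
```

```text
t 6.3 tcp [ 641.3 -236.7  220.4] x [0.88  0.184 0.439] y [ 0.204 -0.979  0.001] z [ 0.43   0.088 -0.899] j [-0.48  0.34  0.02  0.88  0.28  2.51] F [ 0.  -0.1 -1.5] w 16.2 g 59.1
eye along from tip mm 13.2 perp [ 1.6 -2.8  0.5]
t 6.35 tcp [ 641.2 -236.5  220.3] x [0.88  0.184 0.439] y [ 0.204 -0.979  0.001] z [ 0.43   0.089 -0.899] j [-0.48  0.34  0.02  0.88  0.28  2.51] F [-0.1  0.3 -1.6] w 16.6 g 59.1
eye along from tip mm 13.1 perp [ 1.5 -2.7  0.5]
t 6.4 tcp [ 641.1 -236.4  220.2] x [0.88  0.184 0.438] y [ 0.204 -0.979  0.001] z [ 0.429  0.089 -0.899] j [-0.48  0.34  0.02  0.88  0.28  2.51] F [-0.1 -0.1 -1.8] w 16.3 g 59.1
eye along from tip mm 13.0 perp [ 1.4 -2.6  0.4]
[[316.49372513 197.74138987]
 [323.47358052 201.46175757]]
[[150 148 145 140 133 128 125 121 120 118 110  98  90 106 118 121 124 125
  127 130 133 136 140 142 142]
 [147 144 139 132 126 122 101  87 100 105 106 101  92  77  67  62  66  76
  119 128 131 134 134 138 141]
 [137 133 128 123 110  69  99 112 114 101  93  89  84  76  68  65  64  65
   64  95 126 127 132 133 135]
 [131 126 117  82  67  79  98  95 103 106 10
[... 516 characters left out ...]
78  85 109  98  77  69  68  68  68  67
  141 190 191 186 101 127 138]
 [130 101 122 185  83  68  68  69  67  68  67  68  69  68  68  67  67  69
  165 191 191 186 100 133 136]
 [132 113  73 159 108  70  69  69  67  66  65  67  68  69  68  69  69  78
  177 192 187 115 107 140 138]
 [137 135 118  81  81  70  69  69  68  67  67  68  69  67  67  68  67  86
  189 187 113 113 142 141 139]
 [139 140 139 130  86  70  68  68  67  67  69  68  68  68  68  67  67 110
  164 110 117 143 142 139 135]
 [137 138 140 140 133 103  90  82  72  67  68  68  68  68  68  71  87 101
  108 133 150 142 138 133 130]
 [133 136 140 144 145 147 147 133 109  99  97  99 100 101 102 110 133 150
  153 150 146 141 135 130 127]]
```

{"fn": "drive_tool", "kwargs": {
  "increments": [
    [[-0.7,1.8,0],[0,0,0],0],
    [[0,0,0],[0,0,0],0],
    [[0,0,0],[0,0,0],0],
    [[0,0,0],[0,0,0],0],
    [[0,0,0],[0,0,0],0],
    [[0,0,0],[0,0,0],0]
  ]
}}

```text
clock: 6.95
eef_pos: [0.6405, -0.2343, 0.2198]
tool_rot: [0.969, 0.1, 0.224, -0.023]
ft_force: [0.5, -0.2, -2.0]
grip_width: 0.0162
grasp_force: 59.1
```

```bash
python3 - <<'E'
from h import *
T=np.array([.682,-.225,.2475]);p=np.array([-.429,-.089,.899])
for i in range(2):
    o,M=st();off(T,p,.051,o,M);w=camera('wrist')
print(proj(w,[T,o['eef_pos']+M@[.051,0,-.019]]))
g=cv2.cvtColor(w['image'],cv2.COLOR_RGB2GRAY)[185:212,304:346];print(g[::3,::2])
E
```

```text
t 6.95 tcp [ 640.5 -234.3  219.8] x [0.88  0.184 0.438] y [ 0.205 -0.979  0.001] z [ 0.429  0.089 -0.899] j [-0.47  0.34  0.01  0.88  0.28  2.51] F [ 0.5 -0.2 -2. ] w 16.2 g 59.1
eye along from tip mm 12.8 perp [ 0.7 -0.5  0.3]
t 7.0 tcp [ 640.5 -234.3  219.8] x [0.88  0.184 0.438] y [ 0.205 -0.979  0.001] z [ 0.429  0.089 -0.899] j [-0.47  0.34  0.01  0.88  0.28  2.51] F [ 1.4  0.8 -1.4] w 16.3 g 59.1
eye along from tip mm 12.8 perp [ 0.7 -0.5  0.3]
[[321.95906218 197.1118888 ]
 [323.47271392 201.41077454]]
[[132 127 120  92  65  67  90 111 109  95  92  91  88  82  69  64  72 117
  127 130 133]
 [122 106  71  67  65  68  95  96  93 100 104 102  93  81  72  65  65  65
   91 124 128]
 [ 98 160 107  71  68  69  82  98 106 114 116 120 101  92  81  64  65  65
   69  84 123]
 [ 99 188 130  71  68  68  83  92  97 105 151 171 154 135 101  69  66  67
   86 150 112]
 [164 191 153  75  69  67  82  97 162 169 173 163 150 131 105  72  65  66
  131 187 106]
 [170 192 181  82  69  69  73  90 145 152 151 143 133 113  82  68  69  69
  164 192 132]
 [162 192 188 101  69  69  67  71 108 120 121 113  97  76  66  68  68  78
  177 188 110]
 [137 190 191 129  71  69  68  69  68  70  71  68  69  67  67  68  68  95
  190 188 102]
 [ 90 178 192 152  74  70  69  68  67  67  67  68  69  68  68  68  69 133
  190 151 102]]
```

{"fn": "drive_tool", "kwargs": {
  "increments": [
    [[2.6,0.6,-6],[0,0,0],0],
    [[2.6,0.6,-6],[0,0,0],0],
    [[2.6,0.6,-6],[0,0,0],0],
    [[2.6,0.6,-6],[0,0,0],0],
    [[2.6,0.6,-6],[0,0,0],0],
    [[0,0,0],[0,0,0],0],
    [[0,0,0],[0,0,0],0],
    [[0,0,0],[0,0,0],0]
  ]
}}

```text
clock: 7.72
eef_pos: [0.6536, -0.2313, 0.1898]
tool_rot: [0.969, 0.1, 0.224, -0.023]
ft_force: [-0.3, -0.1, -0.8]
grip_width: 0.0163
grasp_force: 59.1
```

```bash
python3 - <<'E'
from h import *
T=np.array([.682,-.225,.2475]);p=np.array([-.429,-.089,.899])
o,M=st();off(T,p,.051,o,M);w=camera('wrist');s=camera('scene')
a=cv2.resize(w['image'][120:270,224:424],(533,400),interpolation=cv2.INTER_CUBIC);b=cv2.resize(s['image'][180:260,165:217],(260,400),interpolation=cv2.INTER_CUBIC)
save(np.hstack([a,b]),'w5.png')
E
```

```text
t 7.72 tcp [ 653.6 -231.3  189.8] x [0.88  0.184 0.438] y [ 0.205 -0.979  0.001] z [ 0.429  0.089 -0.899] j [-0.46  0.38 -0.01  0.81  0.27  2.53] F [-0.3 -0.1 -0.8] w 16.3 g 59.1
eye along from tip mm -20.1 perp [-0.3 -0.4 -0.2]
```

View pics/w5.png

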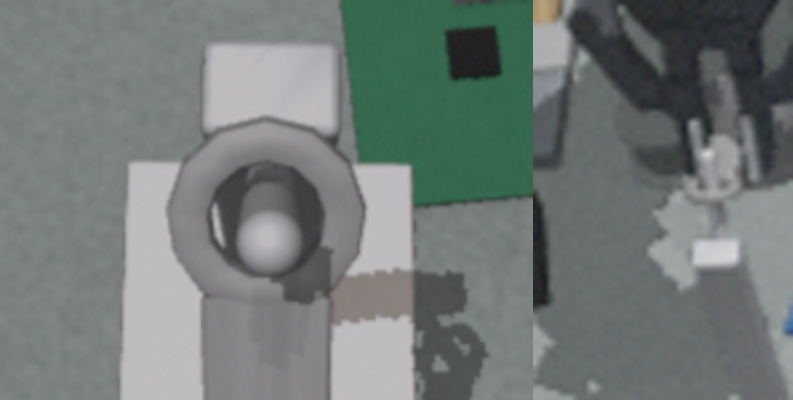

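Inserted: the peg shows through the hole. I'll pitch the scoop towards its hanging pose, then let go.

{"fn": "drive_tool", "kwargs": {
  "increments": [
    [[4.5,0.9,-4.5],[1.02,-4.9,0],0],
    [[4.5,0.9,-4.5],[1.02,-4.9,0],0],
    [[4.5,0.9,-4.7],[1.02,-4.9,0],0],
    [[4.5,0.9,-4.7],[1.02,-4.9,0],0],
    [[0,0,0],[0,0,0],0],
    [[0,0,0],[0,0,0],0]
  ]
}}

```text
clock: 8.32
eef_pos: [0.6707, -0.2279, 0.1711]
tool_rot: [0.916, 0.094, 0.388, -0.04]
ft_force: [0.9, -0.1, -0.8]
grip_width: 0.0162
grasp_force: 59.1
```

```bash
python3 - <<'E'
from h import *
T=np.array([.682,-.225,.2475]);p=np.array([-.429,-.089,.899])
o,M=st();off(T,p,.051,o,M)
E
```

```text
t 8.32 tcp [ 670.7 -227.9  171.1] x [0.681 0.142 0.718] y [ 0.204 -0.979  0.001] z [ 0.703  0.146 -0.696] j [-0.54  0.34 -0.35  0.23  0.51  2.57] F [ 0.9 -0.1 -0.8] w 16.2 g 59.1
eye along from tip mm -28.3 perp [-2.1 -0.9 -1.1]
```

{"fn": "drive_tool", "kwargs": {
  "increments": [
    [[0,0,0],[0,0,0],0.3],
    [[0,0,0],[0,0,0],0.4],
    [[0,0,0],[0,0,0],0.6],
    [[0,0,0],[0,0,0],0.6],
    [[0,0,0],[0,0,0],0.6],
    [[-8,-1.7,8],[0,0,0],0.6],
    [[-14,-3,14],[0,0,0],0.6],
    [[-20,-4,20],[0,0,0],0.6]
  ]
}}

```text
clock: 8.98
eef_pos: [0.6285, -0.2355, 0.2121]
tool_rot: [0.916, 0.095, 0.387, -0.041]
ft_force: [-0.6, -1.0, -0.1]
grip_width: 0.051
grasp_force: 0.0
```

{"fn": "drive_tool", "kwargs": {
  "increments": [
    [[-28,-5.6,28],[0,0,0],0.6],
    [[-28,-5.6,28],[0,0,0],0.6],
    [[-28,-5.6,28],[0,0,0],0.6],
    [[0,0,0],[0,0,0],0.6]
  ]
}}

```text
clock: 9.32
eef_pos: [0.5441, -0.2558, 0.3057]
tool_rot: [0.914, 0.095, 0.392, -0.035]
ft_force: [1.1, -0.2, 0.6]
grip_width: 0.0509
grasp_force: 0.0
```

```bash
python3 - <<'E'
from h import *
import pickle
o,M=st();w=camera('wrist');s=camera('scene');t=camera('top');pickle.dump((w,s,t,o),open('w6.pkl','wb'))
a=cv2.resize(w['image'],(400,300));b=cv2.resize(s['image'][190:290,150:283],(400,300),interpolation=cv2.INTER_CUBIC);c=cv2.resize(t['image'][190:265,375:475],(400,300),interpolation=cv2.INTER_CUBIC);d=cv2.resize(t['image'][255:330,275:375],(400,300),interpolation=cv2.INTER_CUBIC)
save(np.vstack([np.hstack([a,b]),np.hstack([c,d])]),'w6.png')
E
```

```text
t 9.32 tcp [ 544.1 -255.8  305.7] x [0.674 0.145 0.724] y [ 0.201 -0.98   0.01 ] z [ 0.71   0.139 -0.69 ] j [-0.74  0.04 -0.32  0.64  0.62  2.38] F [ 1.1 -0.2  0.6] w 50.9 g 0.0
```

View pics/w6.png

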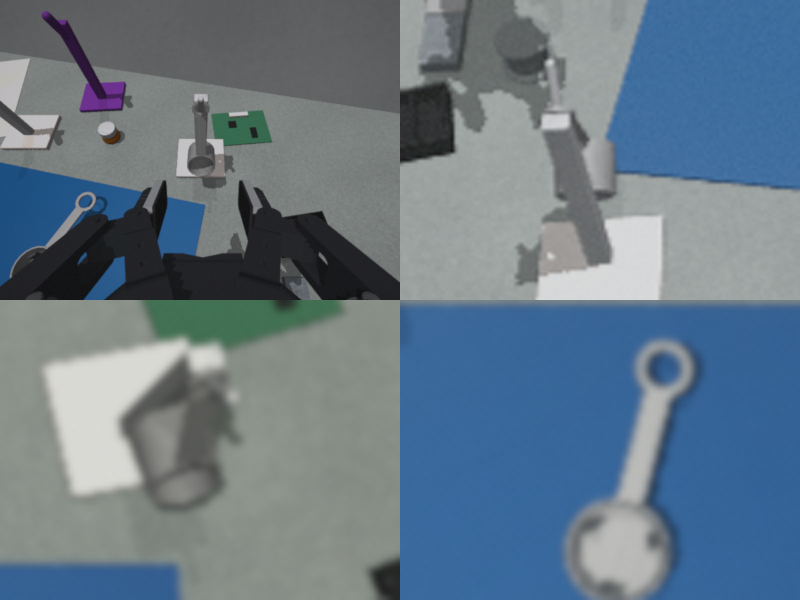

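The small scoop hangs on the thin peg. The large one lies on the mat, with its eye at top pixel (341,272) and its cup at (330,317).

```bash
python3 - <<'E'
from h import *
import pickle;w,s,t,o=pickle.load(open('w6.pkl','rb'))
def ring(c,box):
    x0,y0,x1,y1=box;im=cv2.resize(c['image'][y0:y1,x0:x1],None,fx=8,fy=8,interpolation=cv2.INTER_CUBIC).astype(int)
    blue=((im[:,:,2]-im[:,:,0])>40).astype(np.uint8)
    n,l,stt,ce=cv2.connectedComponentsWithStats(blue)
    for i in range(1,n):
        x,y,ww,hh,a=stt[i]
        if x>0 and y>0 and x+ww<im.shape[1] and y+hh<im.shape[0] and a>300: print('hole',(np.array(ce[i])+.5)/8-.5+[x0,y0],a/64)
    return 
ring(t,(320,255,362,300));ring(s,(280,215,315,250));ring(w,(105,290,170,350))
# cup centre from top: non-blue blob
im=t['image'].astype(int);m=((im[:,:,2]-im[:,:,0])<40).astype(np.uint8)[262:345,300:380]
n,l,stt,ce=cv2.connectedComponentsWithStats(m);print(stt,ce+[300,262])
i=1+np.argmax([a[4] if a[0]>0 else 0 for a in stt[1:]])
d=cv2.distanceTransform((l==i).astype(np.uint8),cv2.DIST_L2,5);print(np.unravel_index(d.argmax(),d.shape),d.max())
for uv in((341.2,271.7),):print(onz(t,uv,.0345))
for uv in((330,317.5),):print(onz(t,uv,.037))
print(o['eef_pos'])
E
```

```text
hole [340.97712126 271.71257315] 48.0625
hole [297.13808594 232.7449707 ] 40.0
hole [136.84141505 321.98902252] 305.3125
[[   0    0   80   83 5739]
 [  16    3   33   66  901]] [[340.61840042 302.68078062]
 [332.37624861 305.03329634]]
(np.int64(55), np.int64(29)) 12.984499
[ 0.56593054 -0.02119748  0.0345    ]
[0.44028896 0.01129359 0.037     ]
[ 0.54407736 -0.25578019  0.3057021 ]
```

Now I'll look at the thick peg from close by with the wrist camera, from two places.

{"fn": "drive_tool", "kwargs": {
  "increments": [
    [[0,40,0],[0,0,0],0.6],
    [[0,40,0],[0,0,0],0.6],
    [[0,40,0],[0,0,0],0.6],
    [[0,40,0],[0,0,0],0.6],
    [[0,40,0],[0,0,0],0.6],
    [[0,40,0],[0,0,0],0.6],
    [[0,40,0],[0,0,0],0.6],
    [[0,40,0],[0,0,0],0.6]
  ]
}}

```text
clock: 10.13
eef_pos: [0.5443, 0.0691, 0.2956]
tool_rot: [0.916, 0.095, 0.388, -0.04]
ft_force: [1.5, 0.4, 0.3]
grip_width: 0.0512
grasp_force: 0.0
```

{"fn": "drive_tool", "kwargs": {
  "increments": [
    [[0,35,0],[0,0,0],0.6],
    [[0,35,0],[0,0,0],0.6],
    [[0,15,0],[0,0,0],0.6],
    [[0,0,0],[0,0,0],0.6],
    [[0,0,0],[0,0,0],0.6],
    [[0,0,0],[0,0,0],0.6]
  ]
}}

```text
clock: 10.63
eef_pos: [0.5497, 0.132, 0.2962]
tool_rot: [0.914, 0.109, 0.388, -0.041]
ft_force: [-0.0, -0.4, 0.9]
grip_width: 0.0512
grasp_force: 0.0
```

```bash
python3 - <<'E'
from h import *
import pickle
o,M=st();w=camera('wrist');pickle.dump((w,o),open('w7.pkl','wb'))
T=np.array([.670,.202,.2495]);p=np.array([-.429,-.088,.899])
print(proj(w,[T,T-.06*p,[.700,.208,.214]]))
for d in silhouettes('thick_hanger_peg',w):print(d['conf'],d['bbox'])
E
```

```text
t 10.63 tcp [549.7 132.  296.2] x [0.675 0.168 0.718] y [ 0.232 -0.973  0.01 ] z [ 0.7    0.16  -0.696] j [ 0.24 -0.18 -0.59  0.36 -0.01  3.14] F [-0.  -0.4  0.9] w 51.2 g 0.0
[[270.35250403 154.89686149]
 [280.5218787  173.73596152]
 [279.09246061 156.64425197]]
0.92 [261.4, 149.3, 288.7, 187.8]
0.66 [421.3, 58.0, 455.5, 105.6]
```

```bash
cat > pegm.py <<'E'
from h import *
import pickle,sys
if len(sys.argv)>1:
    o,M=st();w=camera('wrist');pickle.dump((w,o),open('w8.pkl','wb'))
fs=['w7.pkl']+(['w8.pkl'] if len(sys.argv)>1 else [])
T0=np.array([.670,.202,.2495]);p=np.array([-.429,-.088,.899])
obs=[]
for f in fs:
    w,o=pickle.load(open(f,'rb'))
    if f=='w7.pkl' and len(fs)==2:
        r,cc=pickle.load(open('reg7.pkl','rb'))
    else:
        D=[d for d in silhouettes('thick_hanger_peg',w)]; e=proj(w,T0)[0]
        D=sorted(D,key=lambda d:abs((d['bbox'][0]+d['bbox'][2])/2-e[0]));d=D[0];r=d['region'];cc=d['conf']
        if f=='w7.pkl':pickle.dump((r,cc),open('reg7.pkl','wb'))
    v,u=np.nonzero(r);print(f,cc,u.min(),u.max(),v.min(),v.max(),'pred tip/root',proj(w,[T0,T0-.06*p]).round(1).tolist())
    for k in range(v.min(),v.max()+1,4):
        uu=u[v==k];print(k,uu.min(),uu.max(),end='; ')
    print()
    obs.append((w,r))
E
python3 pegm.py; python3 - <<'E'
from h import *
import pickle
w,o=pickle.load(open('w7.pkl','rb'))
save(w['image'],'w7.png',(235,120,335,220),6)
E
```

```text
w7.pkl 0.92 260 287 151 185 pred tip/root [[270.4, 154.9], [280.5, 173.7]]
151 267 272; 155 262 278; 159 260 280; 163 260 282; 167 263 284; 171 266 286; 175 269 287; 179 271 287; 183 275 285;
```

{"fn": "drive_tool", "kwargs": {
  "increments": [
    [[0,-25,10],[0,0,0],0.6],
    [[0,-25,15],[0,0,0],0.6],
    [[0,-10,10],[0,0,0],0.6],
    [[0,0,0],[0,0,0],0.6],
    [[0,0,0],[0,0,0],0.6],
    [[0,0,0],[0,0,0],0.6]
  ]
}}

```text
clock: 11.28
eef_pos: [0.5496, 0.0726, 0.3315]
tool_rot: [0.914, 0.11, 0.388, -0.041]
ft_force: [0.4, 1.0, -0.5]
grip_width: 0.0515
grasp_force: 0.0
```

```bash
python3 pegm.py 1
```

```text
t 11.28 tcp [549.6  72.6 331.5] x [0.675 0.168 0.719] y [ 0.232 -0.973  0.009] z [ 0.7    0.161 -0.695] j [ 0.07 -0.23 -0.53  0.48  0.11  3.02] F [ 0.4  1.  -0.5] w 51.5 g 0.0
w7.pkl 0.92 260 287 151 185 pred tip/root [[270.4, 154.9], [280.5, 173.7]]
151 267 272; 155 262 278; 159 260 280; 163 260 282; 167 263 284; 171 266 286; 175 269 287; 179 271 287; 183 275 285; 
w8.pkl 0.73 203 234 168 195 pred tip/root [[210.6, 170.6], [229.6, 185.0]]
168 207 214; 172 203 220; 176 203 225; 180 205 230; 184 210 233; 188 215 234; 192 221 234;
```

```bash
python3 - <<'E'
from h import *
import pickle
from scipy.optimize import minimize
r7,_=pickle.load(open('reg7.pkl','rb'));w7,_=pickle.load(open('w7.pkl','rb'));w8,_=pickle.load(open('w8.pkl','rb'))
T0=np.array([.670,.202,.2495])
D=sorted(silhouettes('thick_hanger_peg',w8),key=lambda d:abs((d['bbox'][0]+d['bbox'][2])/2-218));r8=D[0]['region']
th=np.linspace(0,2*np.pi,40)
def axis(yw):u=np.array([-np.cos(yw),-np.sin(yw),0]);return u*np.cos(np.radians(64))+np.array([0,0,np.sin(np.radians(64))])
def cost(q):
    T=T0+np.array(q[:3])/1000;p=axis(q[3]/50);y=np.cross([0,0,1],p);y/=np.linalg.norm(y);x=np.cross(y,p)
    P=np.vstack([T+p*a+rr*(np.cos(th)[:,None]*x+np.sin(th)[:,None]*y) for rr,a in((.008,-.060),(.008,-.006),(.006,-.002),(.003,0))])
    c=0
    for w,r in((w7,r7),(w8,r8)):
        h=cv2.convexHull(((proj(w,P)+.5)*16*4).astype(np.int32)[:,None]);m=np.zeros((1920,2560),np.uint8)
        cv2.fillPoly(m,[h],1,shift=4);R_=cv2.resize(r.astype(np.uint8),(2560,1920),interpolation=cv2.INTER_NEAREST)
        c+=(m!=R_).sum()/16
    return c
b=None
for q0 in([0,0,0,10],[2,1,0,11],[-2,-1,2,10]):
    f=minimize(cost,q0,method='Nelder-Mead',options=dict(initial_simplex=np.array([q0]+[[*(np.array(q0)+4*np.eye(4)[i])] for i in range(4)]),maxiter=120,xatol=.05,fatol=.3))
    print(f.x.round(2),f.fun,r7.sum(),r8.sum(),'T',(T0*1000+f.x[:3]).round(1),'yaw',np.degrees(f.x[3]/50))
E
```

```text
[-1.68  1.27 -2.44 10.86] 88.0625 620 530 T [668.3 203.3 247.1] yaw 12.446385069260513
[-1.01  0.9  -3.06 14.77] 133.875 620 530 T [669.  202.9 246.4] yaw 16.930305562317898
[-3.61 -0.35  0.09 12.08] 92.5625 620 530 T [666.4 201.7 249.6] yaw 13.84749945930191
```

{"fn": "drive_tool", "kwargs": {
  "increments": [
    [[-6,-9.6,0],[-1.45,6.4,0],0.6],
    [[-6,-9.6,0],[-1.45,6.4,0],0.6],
    [[-6,-9.6,0],[-1.45,6.4,0],0.6],
    [[-6,-9.6,0],[-1.45,6.4,0],0.6],
    [[-6,-9.6,0],[-1.45,6.4,0],0.6],
    [[-6,-9.6,0],[-1.45,6.4,0],0.6],
    [[-6,-9.6,0],[-1.45,6.4,0],0.6],
    [[-6,-9.6,0],[0,0,6.9],0.6]
  ]
}}

```text
clock: 12.1
eef_pos: [0.5051, -0.0025, 0.3268]
tool_rot: [0.983, 0.181, -0.006, -0.003]
ft_force: [0.7, 0.1, -1.7]
grip_width: 0.0512
grasp_force: 0.0
```

{"fn": "drive_tool", "kwargs": {
  "increments": [
    [[0,0,-12],[0,0,6.9],0.6],
    [[0,0,-12],[0,0,6.9],0.6],
    [[0,0,-12],[0,0,6.9],0.6],
    [[0,0,-12],[0,0,6.9],0.6],
    [[0,0,-12],[0,0,6.9],0.6],
    [[0,0,-12],[0,0,6.9],0.6],
    [[0,0,-12],[0,0,6.9],0.6],
    [[0,0,-12],[0,0,6.9],0.6]
  ]
}}

```text
clock: 12.77
eef_pos: [0.5021, -0.0028, 0.235]
tool_rot: [0.787, 0.617, 0.0, -0.002]
ft_force: [0.2, 1.1, 0.5]
grip_width: 0.0512
grasp_force: 0.0
```

{"fn": "drive_tool", "kwargs": {
  "increments": [
    [[0,0,-12],[0,0,6.9],0.6],
    [[0,0,-12],[0,0,6.9],0.6],
    [[0,0,-12],[0,0,6.9],0.6],
    [[0,0,-12],[0,0,6.9],0.6],
    [[0,0,-12],[0,0,6.9],0.6],
    [[0,0,-12],[0,0,6.9],0.6],
    [[0,0,-12],[0,0,6.9],0.6],
    [[0,0,-12],[0,0,6.9],0.6]
  ]
}}

```text
clock: 13.43
eef_pos: [0.502, -0.0027, 0.139]
tool_rot: [0.411, 0.911, -0.001, -0.003]
ft_force: [-1.1, -0.2, -0.4]
grip_width: 0.0511
grasp_force: 0.0
```

{"fn": "drive_tool", "kwargs": {
  "increments": [
    [[0,0,0],[0,0,6.9],0.6],
    [[0,0,0],[0,0,6.9],0.6],
    [[0,0,0],[0,0,6.9],0.6],
    [[0,0,0],[0,0,6.9],0.6],
    [[0,0,0],[0,0,6.9],0.6],
    [[0,0,0],[0,0,0],0.6],
    [[0,0,0],[0,0,0],0.6]
  ]
}}

```text
clock: 14.02
eef_pos: [0.502, -0.0029, 0.1398]
tool_rot: [0.127, 0.992, -0.001, -0.002]
ft_force: [0.3, 0.0, 0.9]
grip_width: 0.0514
grasp_force: 0.0
```

```bash
python3 - <<'E'
from h import *
import pickle
o,M=st();w=camera('wrist');pickle.dump((w,o),open('w9.pkl','wb'))
print(np.degrees(np.arctan2(M[1,0],M[0,0])))
print(proj(w,[[.4403,.0113,.037],[.5003,-.0042,.037],[.47,.0036,.037]]).round(1))
# handle columns: non-blue bright extents per row
im=w['image'].astype(int)
for v in range(60,300,20):
    row=(im[v,:,2]-im[v,:,0])<25; u=np.nonzero(row)[0]; s=np.split(u,np.nonzero(np.diff(u)>2)[0]+1); print(v,[(int(a[0]),int(a[-1])) for a in s if len(a)>4][:8])
E
```

```text
t 14.02 tcp [502.   -2.9 139.8] x [-0.968  0.253  0.005] y [ 0.253  0.968 -0.003] z [-0.005 -0.001 -1.   ] j [-0.    0.31 -0.15  1.12 -0.    0.25] F [0.3 0.  0.9] w 51.4 g 0.0
165.36889312928452
[[321.9 151. ]
 [322.3 236.7]
 [322.1 195. ]]
60 []
80 []
100 [(300, 351)]
120 [(282, 370)]
140 [(274, 376)]
160 [(276, 374)]
180 [(286, 365)]
200 [(0, 5), (313, 336)]
220 [(0, 15), (313, 336)]
240 [(0, 26), (313, 336)]
260 [(0, 36), (313, 335)]
280 [(0, 47), (313, 335), (630, 639)]
```

{"fn": "drive_tool", "kwargs": {
  "increments": [
    [[0,0,-35],[0,0,0],0.6],
    [[0,0,-35],[0,0,0],0.6],
    [[0,0,-28],[0,0,0],0.6],
    [[0,0,-16],[0,0,0],0.6],
    [[0,0,-10],[0,0,0],0.6],
    [[0,0,0],[0,0,0],0.3],
    [[0,0,0],[0,0,0],0],
    [[0,0,0],[0,0,0],0]
  ]
}}

```text
clock: 14.73
eef_pos: [0.5035, -0.0034, 0.0176]
tool_rot: [0.127, 0.992, -0.001, -0.001]
ft_force: [-0.8, 2.5, -2.2]
grip_width: 0.0166
grasp_force: 61.3
```

{"fn": "drive_tool", "kwargs": {
  "increments": [
    [[0,0,0],[0,0,0],0],
    [[0,0,0],[0,0,0],0],
    [[0,0,3],[0,0,0],0],
    [[0,0,5],[0,0,0],0],
    [[0,0,8],[0,0,0],0],
    [[0,0,12],[0,0,0],0],
    [[0,0,12],[0,0,0],0],
    [[0,0,0],[0,0,0],0]
  ]
}}

```text
clock: 15.4
eef_pos: [0.504, -0.0036, 0.0591]
tool_rot: [0.126, 0.992, -0.001, 0.0]
ft_force: [0.0, -0.4, -4.2]
grip_width: 0.016
grasp_force: 58.6
```

```bash
python3 - <<'E'
from h import *
import pickle
o,M=st();w=camera('wrist');pickle.dump((w,o),open('w10.pkl','wb'))
C=[.0625,0,-.0165]; e=o['eef_pos']
th=np.linspace(0,2*np.pi,60);q=np.array([[.0625+.036*np.cos(a),.036*np.sin(a),-.0215] for a in th])
P=proj(w,e+q@M.T);print('pred rim u',P[:,0].min(),P[:,0].max(),'v',P[:,1].min(),P[:,1].max())
im=w['image'].astype(int)
for v in range(40,200,15):
    row=(im[v,:,2]-im[v,:,0])<25; u=np.nonzero(row)[0]; s=np.split(u,np.nonzero(np.diff(u)>2)[0]+1); print(v,[(int(a[0]),int(a[-1])) for a in s if len(a)>4][:8])
c=(im[:,322,2]-im[:,322,0])<25;print(np.nonzero(c)[0][:3])
E
```

```text
t 15.4 tcp [504.   -3.6  59.1] x [-0.968  0.251 -0.001] y [ 0.251  0.968 -0.001] z [ 0.    -0.002 -1.   ] j [-0.01  0.39 -0.26  0.91 -0.    0.25] F [ 0.  -0.4 -4.2] w 16.0 g 58.6
pred rim u 220.57193830419442 427.98403335574113 v 54.42438634668969 265.6684811850625
40 []
55 [(285, 365)]
70 [(262, 389)]
85 [(246, 404)]
100 [(238, 412)]
115 [(231, 419)]
130 [(228, 422)]
145 [(226, 425)]
160 [(227, 424)]
175 [(229, 422)]
190 [(234, 416)]
[46 47 48]
```

```bash
cat > rim.py <<'E'
from h import *
import pickle,sys
from scipy.optimize import least_squares
def fit(w,o):
    M=R.from_quat(o['tool_rot']).as_matrix();im=w['image'].astype(int)
    # edges of the rim in rows from background: use given list in argv
    e=[]
    for v in range(50,215,3):
        row=(im[v,:,2]-im[v,:,0])<25;u=np.nonzero(row)[0];u=u[(u>180)&(u<470)]
        if len(u)>20:e+= [(u[0]-.5,v),(u[-1]+.5,v)]
    e=np.array(e);th=np.linspace(0,2*np.pi,720)
    def pts(q):
        b,x,z,y=q;b=np.radians(b)
        P=np.c_[.0625+x/1000+.036*np.cos(th),y/1000+.036*np.sin(th),np.full(720,-.0025+z/1000)]
        P=np.c_[P[:,0]*np.cos(b)-P[:,2]*np.sin(b),P[:,1],P[:,0]*np.sin(b)+P[:,2]*np.cos(b)-.019]
        return proj(w,o['eef_pos']+P@M.T)
    def res(q):
        P=pts(q);d=np.hypot(e[:,None,0]-P[None,:,0],e[:,None,1]-P[None,:,1]).min(1)
        return np.r_[d,np.array(q)*[.3,2,2,2]]
    f=least_squares(res,[3,0,0,0],loss='soft_l1');print('sag deg,dx,dz,dy',f.x.round(2),'rms',np.sqrt((res(f.x)[:len(e)]**2).mean()))
    return f.x
E
python3 - <<'E'
from rim import *
fit(*pickle.load(open('w10.pkl','rb')))
E
```

```text
sag deg,dx,dz,dy [4.23 4.34 0.71 0.29] rms 0.4943241806520847
```

{"fn": "drive_tool", "kwargs": {
  "increments": [
    [[0,0,10],[0,0,0],0],
    [[0,0,18],[0,0,6.5],0],
    [[0,0,22],[0,0,6.5],0],
    [[0,0,25],[0,0,6.5],0],
    [[0,0,25],[0,0,6.7],0],
    [[0,0,25],[0,0,0],0],
    [[0,0,20],[0,0,0],0],
    [[0,0,15],[0,0,0],0]
  ]
}}

```text
clock: 16.12
eef_pos: [0.5022, -0.0035, 0.2185]
tool_rot: [-0.102, 0.995, -0.001, -0.001]
ft_force: [-0.1, -1.0, -4.3]
grip_width: 0.016
grasp_force: 58.8
```

{"fn": "drive_tool", "kwargs": {
  "increments": [
    [[12,24,8],[0.61,-2.94,0],0],
    [[12,24,7],[0.61,-2.94,0],0],
    [[12,24,8],[0.61,-2.94,0],0],
    [[12,24,0],[0.61,-2.94,0],0],
    [[12,24,0],[0.61,-2.94,0],0],
    [[12,24,0],[0.61,-2.94,0],0],
    [[12,24,0],[0.61,-2.94,0],0],
    [[12,24,0],[0.61,-2.94,0],0]
  ]
}}

```text
clock: 16.78
eef_pos: [0.5972, 0.1892, 0.2386]
tool_rot: [-0.099, 0.974, 0.02, 0.205]
ft_force: [0.6, -0.1, -4.2]
grip_width: 0.0165
grasp_force: 58.9
```

{"fn": "drive_tool", "kwargs": {
  "increments": [
    [[0,0,0],[0,0,0],0],
    [[0,0,0],[0,0,0],0],
    [[0,0,0],[0,0,0],0],
    [[0,0,0],[0,0,0],0],
    [[0,0,0],[0,0,0],0],
    [[0,0,0],[0,0,0],0]
  ]
}}

```text
clock: 17.28
eef_pos: [0.5983, 0.1876, 0.2395]
tool_rot: [-0.099, 0.974, 0.02, 0.205]
ft_force: [0.2, -0.0, -3.5]
grip_width: 0.0164
grasp_force: 59.1
```

```bash
cat > eyeL.py <<'E'
from h import *
import pickle
T=np.array([.6675,.2028,.2485]);p=np.array([-.429,-.089,.899]);E=np.array([-.0633,0,-.023])
def rep():
    o,M=st();e=o['eef_pos']+M@E;d=e-T;a=d@p
    print('eye',(e*1000).round(1),'along from tip',round(a*1000,1),'perp',((d-a*p)*1000).round(1));return o,M,e
E
python3 - <<'E'
from eyeL import *
o,M,e=rep();s=camera('scene');t=camera('top');w=camera('wrist');pickle.dump((s,t,w,o),open('w11.pkl','wb'))
print(proj(s,[e,T]),proj(t,[e,T]))
g=s['image'][185:235,355:407];tt=t['image'][190:240,230:282]
# silhouettes
for n,c in(('s',s),('t',t)):
    for d in silhouettes('large_scoop',c)[:2]:print(n,d['conf'],d['bbox'])
E
```

```text
t 17.28 tcp [598.3 187.6 239.5] x [-0.896 -0.184 -0.403] y [-0.2    0.98  -0.002] z [ 0.395  0.079 -0.915] j [ 0.33  0.19 -0.13  0.84 -0.05  0.12] F [ 0.2 -0.  -3.5] w 16.4 g 59.1
eye [645.9 197.4 286.1] along from tip 43.5 perp [-2.9 -1.5 -1.6]
[[381.57531933 204.15433947]
 [381.9515914  221.98551585]] [[252.12024987 225.91312646]
 [251.98544555 220.0301856 ]]
s 0.76 [356.5, 178.7, 386.1, 207.6]
s 0.73 [376.1, 222.3, 385.4, 239.0]
t 0.68 [407.2, 208.8, 430.6, 239.2]
t 0.6 [247.0, 216.5, 278.4, 281.4]
```

```bash
python3 - <<'E'
from eyeL import *
s,t,w,o=pickle.load(open('w11.pkl','rb'))
a=cv2.resize(s['image'][185:245,350:400],(400,480),interpolation=cv2.INTER_CUBIC);b=cv2.resize(t['image'][195:255,228:278],(400,480),interpolation=cv2.INTER_CUBIC)
save(np.hstack([a,b]),'w11.png')
E
```

```text
(no output)
```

View pics/w11.png

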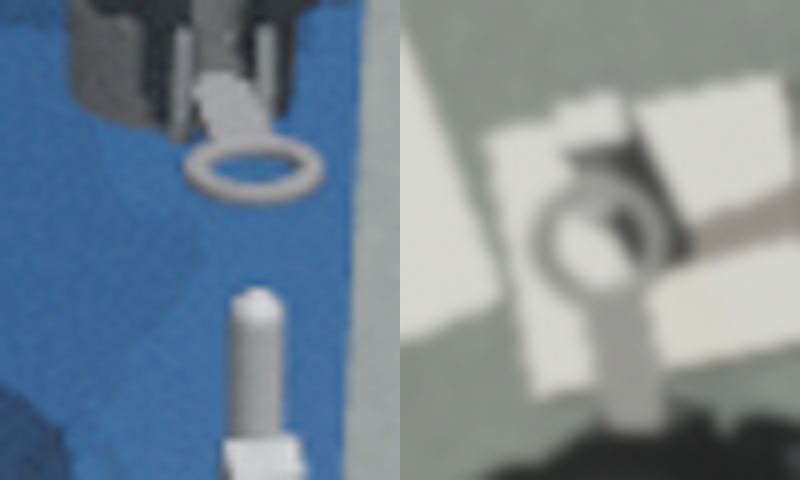

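The scene crop shows the ring centre at about (381.6,205.6) and the tip below it at column 382. In the top crop the ring centre is at (252.9,224.6).

```bash
python3 - <<'E'
from eyeL import *
s,t,w,o=pickle.load(open('w11.pkl','rb'))
e,r=tri((s,np.array([381.6,205.6])),(t,np.array([252.9,224.6])));print(e,r)
d=e-T;print(d@p,d-(d@p)*p)
M=R.from_quat(o['tool_rot']).as_matrix();print('in tool',M.T@(e-o['eef_pos']))
e2,r=tri((s,np.array([381.6,221.9])),(t,np.array([252.3,218.4])));print('tip',e2,r)
E
```

```text
[0.64916796 0.19679903 0.28467817] [array([-0.4,  0. ]), array([-0.4,  0. ])]
0.04092270731301782 [-0.0007762  -0.00235885 -0.00061134]
in tool [-0.06555692 -0.00122237 -0.02049683]
tip [0.67053987 0.20170453 0.25251579] [array([-0.,  0.]), array([-0.,  0.])]
```

{"fn": "drive_tool", "kwargs": {
  "increments": [
    [[4,1.1,-6.4],[0,0,0],0],
    [[4,1.1,-6.4],[0,0,0],0],
    [[4,1.1,-6.4],[0,0,0],0],
    [[4,1.1,-6.4],[0,0,0],0],
    [[0,0,0],[0,0,0],0],
    [[0,0,0],[0,0,0],0],
    [[0,0,0],[0,0,0],0],
    [[0,0,0],[0,0,0],0]
  ]
}}

```text
clock: 18.2
eef_pos: [0.6143, 0.1929, 0.2142]
tool_rot: [-0.099, 0.973, 0.02, 0.206]
ft_force: [0.5, 0.1, -4.0]
grip_width: 0.0164
grasp_force: 59.1
```

```bash
sed -i 's/E=np.array.*/E=np.array([-.0644,-.0006,-.0217])/' eyeL.py; python3 - <<'E'
from eyeL import *
o,M,e=rep()
E
```

```text
t 18.2 tcp [614.3 192.9 214.2] x [-0.896 -0.185 -0.404] y [-0.202  0.979 -0.002] z [ 0.396  0.08  -0.915] j [ 0.33  0.23 -0.14  0.78 -0.05  0.11] F [ 0.5  0.1 -4. ] w 16.4 g 59.1
eye [663.5 202.5 260. ] along from tip 12.1 perp [1.2 0.8 0.7]
```

{"fn": "drive_tool", "kwargs": {
  "increments": [
    [[2.6,0.5,-5.8],[0,0,0],0],
    [[2.6,0.5,-5.8],[0,0,0],0],
    [[2.6,0.5,-5.8],[0,0,0],0],
    [[0,0,0],[0,0,0],0],
    [[0,0,0],[0,0,0],0]
  ]
}}

```text
clock: 18.62
eef_pos: [0.6215, 0.1942, 0.1951]
tool_rot: [-0.099, 0.974, 0.02, 0.204]
ft_force: [0.4, -0.3, -3.5]
grip_width: 0.0163
grasp_force: 59.1
```

```bash
python3 - <<'E'
from eyeL import *
o,M,e=rep();s=camera('scene')
print(proj(s,[e,T]).round(1))
im=cv2.cvtColor(s['image'],cv2.COLOR_RGB2GRAY)[206:240:1,370:396:1];print('\n'.join(' '.join('%3d'%v for v in r) for r in im))
E
```

```text
t 18.62 tcp [621.5 194.2 195.1] x [-0.897 -0.185 -0.402] y [-0.201  0.979 -0.002] z [ 0.394  0.079 -0.916] j [ 0.33  0.26 -0.15  0.74 -0.05  0.11] F [ 0.4 -0.3 -3.5] w 16.3 g 59.1
eye [670.8 203.8 240.9] along from tip -8.4 perp [-0.3  0.2 -0.1]
[[382.  225.2]
 [382.  222. ]]
 52  53  50  52  75  99 101 103  98  95  67  46  45  53  56  56  56  52  72  90  99 102  97  97 124 151
 48  51  48  53  77 105 107  90  95  97  71  52  53  59  53  54  55  75  96 101 100  99  99 102 124 152
 48  48  70  94 110 110 109 100  98  92  67  50  84 100  84  62  50  79  95 100 100 101 101 100 134 155
 47  49  91 127 112  97 107 105 102  95  72  47  84 119 113  74  54  82  95 104 100  99 100 101 137 156
 49  49  88 124 107  94 105 110 107 100  69  44  82 120 106  70  53  81  98 102 101 100 102 101 136 155
 49  45  85 121 106  93 105 108 108  99  72  54  82 122 107  67  54  86  99 101 101 100 101 102 137 155
 53  52  92 125 107 101 108 108 109 106  80  50  80 120 106  70  54  90 101  99 101 101 100 100 139 158
 50  48 104 128 106 139 153 151 123 109  97  68  80 123 108  70  58  90 101 100 101  99 102 100
[... 2012 characters left out ...]
 104 101 107 120 124 121 121 113 102 103 104 103 101 105 103 104 137 156 159
 96  92  96  95  99 100 101 102  98 108 120 123 125 123 118 101 101 104 104 101 101 104 104 137 155 159
 95  95  97  90 101 101 104 102  99 110 119 124 126 121 119 111 104 104 103 104 104 105 103 135 154 158
 94  93  96 100 103 102 102 103  97 112 120 125 125 147 147 120 103 104 103 104 103 104 102 147 160 160
 99  99 101 100 103 104 105 102 103 112 121 139 149 157 156 125 102 104 106 103 105 105 106 153 163 163
 94 102 104 101 105 102 102 102 100 111 122 141 154 157 153 123 100 104 105 103 106 104 104 149 162 162
100 100 101 103 103 103 100 106 108 117 132 148 155 167 170 169 153 118 104 105 105 108 105 149 159 158
```

The ring at (382,225) circles the peg, with mat visible on both sides of the peg and little force. I'll go deeper, then pitch.

{"fn": "drive_tool", "kwargs": {
  "increments": [
    [[2.7,0.5,-5.8],[0,0,0],0],
    [[2.7,0.5,-5.8],[0,0,0],0],
    [[4,0.85,-3.5],[0.91,-4.4,0],0],
    [[4,0.85,-3.5],[0.91,-4.4,0],0],
    [[4,0.85,-3.3],[0.91,-4.4,0],0],
    [[4,0.85,-3.3],[0.91,-4.4,0],0],
    [[0,0,0],[0,0,0],0],
    [[0,0,0],[0,0,0],0]
  ]
}}

```text
clock: 19.33
eef_pos: [0.6416, 0.1983, 0.1691]
tool_rot: [-0.095, 0.93, 0.035, 0.352]
ft_force: [0.8, 0.2, -4.9]
grip_width: 0.0162
grasp_force: 59.1
```

```bash
python3 - <<'E'
from eyeL import *
o,M,e=rep()
E
```

```text
t 19.33 tcp [641.6 198.3 169.1] x [-0.734 -0.152 -0.662] y [-0.201  0.98  -0.002] z [ 0.649  0.132 -0.75 ] j [ 0.34  0.21 -0.5   0.14 -0.09  0.1 ] F [ 0.8  0.2 -4.9] w 16.2 g 59.1
eye [674.9 204.6 228. ] along from tip -21.8 perp [-2.  -0.1 -1. ]
```

{"fn": "drive_tool", "kwargs": {
  "increments": [
    [[0,0,0],[0,0,0],0.3],
    [[0,0,0],[0,0,0],0.4],
    [[0,0,0],[0,0,0],0.6],
    [[0,0,0],[0,0,0],0.6],
    [[0,0,0],[0,0,0],0.6],
    [[-8,-1.7,9],[0,0,0],0.6],
    [[-14,-3,16],[0,0,0],0.6],
    [[-20,-4,22],[0,0,0],0.6]
  ]
}}

```text
clock: 20.0
eef_pos: [0.6009, 0.1898, 0.2169]
tool_rot: [-0.095, 0.93, 0.035, 0.353]
ft_force: [-0.1, 0.3, 0.1]
grip_width: 0.0512
grasp_force: 0.0
```

{"fn": "drive_tool", "kwargs": {
  "increments": [
    [[-28,-5.6,30],[0,0,0],0.6],
    [[-28,-5.6,30],[0,0,0],0.6],
    [[-28,-5.6,30],[0,0,0],0.6],
    [[0,0,0],[0,0,0],0.6],
    [[0,0,0],[0,0,0],0.6],
    [[0,0,0],[0,0,0],0.6],
    [[0,0,0],[0,0,0],0.6],
    [[0,0,0],[0,0,0],0.6]
  ]
}}

```text
clock: 20.67
eef_pos: [0.5172, 0.1731, 0.3059]
tool_rot: [-0.095, 0.93, 0.035, 0.353]
ft_force: [0.4, 0.3, -0.1]
grip_width: 0.0514
grasp_force: 0.0
```

{"fn": "drive_tool", "kwargs": {
  "increments": [
    [[0,0,0],[0,0,0],0.6],
    [[0,0,0],[0,0,0],0.6],
    [[0,0,0],[0,0,0],0.6],
    [[0,0,0],[0,0,0],0.6],
    [[0,0,0],[0,0,0],0.6],
    [[0,0,0],[0,0,0],0.6],
    [[0,0,0],[0,0,0],0.6],
    [[0,0,0],[0,0,0],0.6]
  ]
}}

```text
clock: 21.33
eef_pos: [0.5174, 0.1733, 0.3083]
tool_rot: [-0.095, 0.929, 0.035, 0.355]
ft_force: [0.3, -1.0, -0.6]
grip_width: 0.0511
grasp_force: 0.0
```

```bash
python3 - <<'E'
from eyeL import *
st()
s0,t0=pickle.load(open('c0.pkl','rb'))
s=camera('scene');t=camera('top');t2=camera('top')
print('motion',np.abs(t['image'].astype(int)-t2['image']).max(2)[190:290,235:440].max())
for n,c in(('s',s),('t',t2)):
  for q in('large_scoop','small_scoop'):
    print(n,q,[(round(d['conf'],2),np.round(d['bbox']).tolist()) for d in silhouettes(q,c)][:3])
# expected bboxes if hanging at ~25deg tilt from vertical
def pred(root,L,rr,zc,H,k):
    u=np.array([-.979,-.203,0]);Z=np.array([0,0,1.]);b=np.radians(25)
    x=-u*np.sin(b)+Z*np.cos(b);z=u*np.cos(b)+Z*np.sin(b);y=np.cross(z,x);e=root+k*p
    th=np.linspace(0,6.28,40);P=[]
    for h in(0,H):P+=[e+x*(-L+rr*np.cos(a))+y*rr*np.sin(a)+z*(h-zc) for a in th]
    return np.array(P+[e+.018*x])
pp=p
for nm,T_,a in(('large',T,(.130,.036,.0315,.034,.02)),('small',np.array([.682,-.225,.2475]),(.115,.026,.0435,.046,.02))):
    P=pred(T_-.06*pp,*a)
    for n,c in(('s',s),('t',t)):
        q=proj(c,P);print('pred',nm,n,q.min(0).round(),q.max(0).round())
d=cv2.absdiff(s0['image'],s['image']).max(2)
for nm,(a,b,c_,e) in dict(jar=(285,275,312,302),tray=(125,215,172,250),spool=(178,193,203,219),brush=(153,160,176,215),bottles=(440,222,465,275),cap=(400,207,424,227)).items():print(nm,(d[b:e,a:c_]>50).mean().round(3))
E
```

```text
t 21.33 tcp [517.4 173.3 308.3] x [-0.73  -0.151 -0.666] y [-0.201  0.98  -0.001] z [ 0.653  0.133 -0.746] j [ 0.39 -0.2  -0.51  0.54 -0.13  0.14] F [ 0.3 -1.  -0.6] w 51.1 g 0.0
motion 3
s large_scoop [(0.57, [361.0, 234.0, 387.0, 270.0])]
s small_scoop [(0.49, [209.0, 239.0, 222.0, 257.0])]
t large_scoop [(0.76, [245.0, 210.0, 271.0, 245.0])]
t small_scoop [(0.89, [407.0, 209.0, 430.0, 239.0]), (0.36, [479.0, 288.0, 507.0, 360.0])]
pred large s [360. 236.] [389. 261.]
pred large t [247. 212.] [275. 254.]
pred small s [201. 224.] [222. 253.]
pred small t [407. 206.] [431. 243.]
jar 0.0
tray 0.0
spool 0.0
brush 0.0
bottles 0.0
cap 0.0
```

```bash
python3 -c "
from workcell import job_done
print(job_done())"
```

```text
the job is handed in; nothing more can be done
None
```

I handed the job in at about 21 s: both scoops hang from the right pegs (small on thin, large on thick), still in the last pictures and clear of the gripper. The bystanders looked unmoved, though the hand-in gave no verdict.

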